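Close a pressure vessel with the click-stop torque key

ROBOT

A 6-joint arm with a two-finger parallel gripper is mounted at the origin on a cart in front of the work surface, level with it; the furniture and walls round the work are solid. World frame = base frame: x ahead of the robot, y to its left, z up, the work surface at z = 0. Lengths are in m, angles in rad, forces in N, time in s.
With the tool pointing down it reaches from about 0.275 to 0.75 m from the base axis. Payload 10.2 kg.
Tool frame: the origin (TCP) lies midway between the tips of the shut fingers; the grasp point (between the pads) lies 19 mm behind it (arm.grip_depth is the distance from the TCP to the grasp point, in m); z points along the fingers, y is the direction in which the jaws open and shut (so a half turn about z gives the same grasp; the last joint's range is limited). The gripper opens to 88 mm and grips with 3 to 60 N. Pads are 18 mm wide; open, the fingers measure 123 mm over their backs; the gripper's body (75 mm by 187 mm) begins 45 mm behind the grasp point.
Start: joints at [-1.55, 0.313, 1.498, -0, 1.331, -0.223], TCP at [0.127, -0.509, 0.239] pointing down, gripper open.
Joint ranges: [-2.94, 2.94], [-0.97, 2.17], [0.19, 2.56], [-1.23, 4.37], [0.02, 3.11], [-2.88, 2.88]. Speed limits (rad/s): [2.39, 2.39, 3.01, 3.14, 3.14, 3.14].

INTERFACE

Orientations are given as a unit quaternion [x, y, z, w].
In Python, from station import arm gives the robot as it stands.
- The arm moves only by the tool drive_tool, never from a script. Its arguments are lists of equal length, an entry for each row: "travel": the shift along the tool's x, y, z in cm, a list of three; "rotation": the turn, a rotation vector about the tool's x, y, z in degrees, a list of three; "hand": the finger opening in cm, from 0 to 8.81. In form: {"travel": [[tx, ty, tz], ...], "rotation": [[rx, ry, rz], ...], "hand": [hand, ...]}. A call has 1 to 5 rows; each row is the pose to reach, as a shift and turn from the pose measured when the call began, along the tool's axes at that moment; what a row does not reach only later rows make up. A row lasts 1/12 s, in which the tool goes at most 41.7 mm and 7.16 degrees, less where a joint would pass 70% of its speed; a pose out of reach is approached as far as the arm can. A call with a gripper value outside its range is refused whole. The fingers move at their own pace and stop on an object; "force" is the grip in N (left out, the last holds). Time passes only in rows, so rows that repeat a pose let the fingers close. It gives the time, the measured TCP pose, the force and the opening at its end, in the units of the state.
- arm.sense(): the state, without advancing time (a new reading comes with each control period).
- arm.get_image(name): name is "side" or "top" or "wrist"; returns the picture (420x560x3 uint8, red, green, blue); there is no depth.
- arm.camera_params(name): a dict with "K" (3x3 intrinsics, pixels), "k1" (the pictures are not rectified: a ray, as slopes to the right and down, at radius r is drawn at 1 + k1 r^2 times it, then the intrinsics apply), "xyz" and "attitude" of the camera in the world; the wrist camera has in their place "tool_from_camera" (4x4, takes a point from camera to tool coordinates, whose origin is the TCP and whose axes are the flange's). Camera axes: x right, y up, looking along -z (the intrinsics and any distortion apply to the point x, -y, -z); pixel columns grow to the right and rows downward; lengths in m; the calibration is good to about 2 mm. A picture is of the moment at which its call begins: read the wrist's pose just before it. camera_params takes no time and is no camera call.
- arm.hand_in(): hands the job in, once; it reports no verdict.
The state is a dict: "t": time; "joint_positions": joint angles; "qvel": joint speeds; "effort": joint torques, N m; "tool_pos": TCP position; "tool_rot": TCP orientation; "force": force on the tool from outside, world axes, zero at the start; "ft_torque": the same for the moment, N m; "grip_width": finger opening in m.
Only numpy, scipy, OpenCV 4.12 (cv2) and the standard library are available. Lean on these libraries where they do the work, as an engineer would, in place of code of your own. Each camera call takes 0.05 s, during which the arm holds its last target. There are 200 camera calls.

TASK

Close the steel pressure vessel with the torque key: take the key from its post, fit its socket right down over the six-sided screw on top of the vessel, and turn it clockwise (seen from above) until the screw is home and the key's ratchet clicks and slips - stop at the first click; a second does no harm, a third must not happen. Press and handle it gently, then lift the key off and stand it upright back on its post, leaving the screw tight and the beaker, tape roll and vial where they are.

Things in the scene. Friction and masses are not known exactly. Their poses are not given: they have to be found in the camera images.
- key_grip (a point): Middle of the torque key's grey cross bar, by which it is held: bar 74 mm long, 14 mm thick, 30 mm high; this point is 60 mm above the socket's lower rim and 15 mm below the bar's top; x along the bar, z up. The key is loose, about 0.3 kg; from the bottom: steel hexagon socket 47 mm across, black ribbed ratchet housing 48 mm across, bar. It stands on its post at the start.
- key_ratchet (a point): Centre of the key's ratchet housing, 29 mm above the socket's rim. Clockwise (from above) the bar first drives the socket firmly; from 0.1 N m it begins to yield and at about 0.3 N m, after some 0.2 to 0.25 rad, the ratchet clicks: the torque drops at once and the bar is one tooth (0.35 rad) ahead of the socket; then it builds up again. Anticlockwise it is locked and would open the screw.
- key_socket (a point): Centre of the torque key's socket at its lower rim; z up along the key. The socket is a six-sided hole 31.6 mm across flats and 15 mm deep. Its x axis points to a corner of the hexagon; at the start it is parallel to the bar, and it lags behind the bar by 0.35 rad for each click.
- cover_top (a point): Centre of the top face of the vessel's round aluminium cover (50 mm across, does not turn), on which the socket's rim comes to rest. As the screw in its middle is turned clockwise, it takes the cover down by 1.27 mm per rad. z up, x away from the clamp ear of the vessel's collar.
- screw_top (a point): Centre of the top of the steel hexagon screw head, 12 mm above the cover: 30 mm across flats, 12 mm high, 2.5 mm chamfer round its top. (This point moves down with the cover but does not turn.) The head's angle differs each time and is not given. It turns against 0.05 N m and is 0.2 to 1.1 rad short of home, how far is not known beforehand; at home it stops.
- vessel_rim (a point): Centre of the top edge of the vessel's dark ribbed steel ring (68 mm across), 86 mm above the bench, fixed. With the screw home, the cover's top face stands 2.0 mm above this rim. The vessel is held by a round aluminium collar on a steel base plate 150 x 110 mm fixed to the bench. z up, x away from the clamp ear of the collar.
- rest_top (a point): Rest of the key, fixed: a round aluminium foot 76 mm across and 12 mm high with a round steel post of 26 mm diameter, 11.5 mm high, on it. This point is the centre of the foot's top face, at the bottom of the post; the key's socket goes over the post and its lower rim rests on this face. z up.
- beaker: Empty glass beaker, 69 mm across, 91 mm high, loose; origin at the centre of its underside. To be left alone.
- tape: Roll of adhesive tape lying flat, 72 mm across, 19 mm high, loose; origin at the centre of its underside. To be left alone.
- vial: Small brown reagent vial with a ribbed cap, 32 mm across, 58 mm high, loose; origin at the centre of its underside. To be left alone.
- key: The whole torque key (see key_grip); its origin and axes are those of key_socket.
- vessel: The fixed vessel with its stand (see vessel_rim); origin on the bench under its middle, x away from the clamp ear, z up.
Mind the look-alikes: they are no part of the job. Leave any turquoise look-alike of the key alone.

How it is judged:
By the outcome, as a careful person would: the job done as asked, in the order asked, and still so for the second after the job is handed in, with the robot touching nothing.
It also fails if it takes over 64 s, if anything falls off the work surface, if the arm or the gripper's body presses on something with over 40 N, if the wrist force passes 120 N, or if a joint passes its speed limit or range.

## Working session

There is one attempt and no reset: what is moved stays moved. The work goes in short steps, Python scripts to look and compute and a tool call to move; the robot and the scene stay as the last step left them, time stands still between calls to the robot, and variables do not carry over. Pictures are saved under pics/ and viewed, about 8 in all and at most 12, crops included, and the job is handed in when it is done.

Besides the shell and the picture viewer there is one more tool, called after "Request:" as name(argument=value, ...), one argument or row to a line, values as JSON. drive_tool: Moves the arm, as the interface text tells. Its arguments: {"type":"object","properties":{"travel":{"type":"array"},"rotation":{"type":"array"},"hand":{"type":"array"},"force":{"type":"number"}},"required":["travel","rotation","hand"]}

```bash
ls; mkdir -p pics
python3 - <<'E'
from station import arm
import cv2,numpy as np
print(arm.sense())
a=arm.get_image("side");b=arm.get_image("top")
cv2.imwrite("pics/side0.png",a[...,::-1]);cv2.imwrite("pics/top0.png",b[...,::-1])
for n in("side","top","wrist"):print(n,arm.camera_params(n))
E
```

```text
pics
{'t': 0.0, 'joint_positions': array([-1.55040882e+00,  3.13450218e-01,  1.49840090e+00,  6.42935406e-06,
        1.33096863e+00, -2.23429925e-01]), 'qvel': array([-0.00025299,  0.00049569,  0.00017827,  0.00085291, -0.00058867,
        0.00195042]), 'effort': array([ 1.54289315e-03, -4.02205968e+01, -2.52265334e+01,  6.95016375e-02,
        3.52972560e-02, -1.05512868e-04]), 'tool_pos': array([ 0.12670943, -0.50924672,  0.23817457]), 'tool_rot': array([ 9.92578237e-01,  1.21606194e-01,  6.52872507e-05, -6.10071835e-04]), 'force': array([ 0.43609433,  0.26779725, -0.78646237]), 'ft_torque': array([ 0.00778314, -0.01072682, -0.0111072 ]), 'grip_width': 0.08855788506154291}
side {'K': array([[447.70086982,   0.        , 267.66393508],
       [  0.        , 447.70086982, 211.25611319],
       [  0.        ,   0.        ,   1.        ]]), 'k1': -0.02602481078860311, 'xyz': array([ 0.53001132, -0.75048081,  0.40262184]), 'attitude': array([ 0.5673558 , -0.00141288,  0.00656176,  0.82344541])}
top {'K': array([[418.3745579 ,   0.        , 276.05698418],
       [  0.        , 418.3745579 , 211.30283187],
       [  0.        ,   0.        ,   1.        ]]), 'k1': -0.05585551571748086, 'xyz': array([0.43334928, 0.02540984, 0.9146671 ]), 'attitude': array([ 0.04244516, -0.05387469, -0.69980906,  0.71102968])}
wrist {'K': array([[298.10015822,   0.        , 279.25829899],
       [  0.        , 298.10015822, 213.12076274],
       [  0.        ,   0.        ,   1.        ]]), 'k1': -0.04997711904053563, 'tool_from_camera': array([[-2.08035017e-04,  9.48033454e-01,  3.18170593e-01,
         8.31223518e-02],
       [ 9.99999869e-01,  4.86552209e-05,  5.08872336e-04,
        -3.52655358e-04],
       [ 4.66947338e-04,  3.18170657e-01, -9.48033341e-01,
        -1.45764205e-01],
       [ 0.00000000e+00,  0.00000000e+00,  0.00000000e+00,
         1.00000000e+00]])}
```

View pics/top0.png

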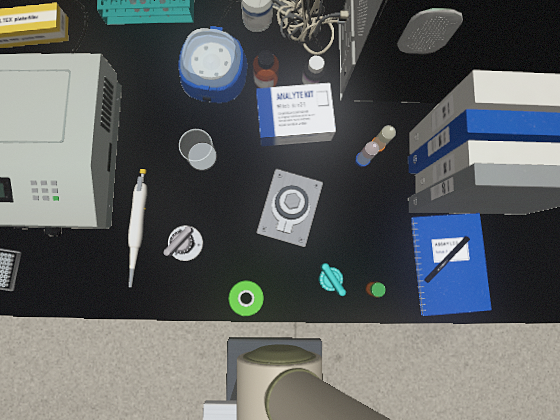

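View pics/side0.png

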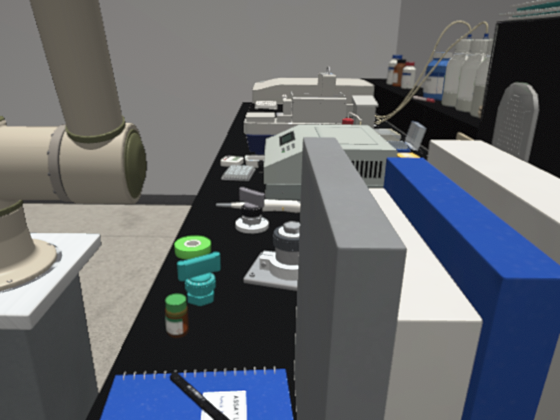

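The top view shows two possible keys. One is grey, on an aluminium foot at (181,242). The other is turquoise, at (332,280). The grey one fits the description: grey bar, aluminium foot. The vessel is at (290,205), the tape at (246,298), the beaker at (198,150) and the vial at (376,289). I'll confirm with one enlarged crop.

```bash
cat > h.py <<'E'
from station import arm
import cv2,numpy as np
from scipy.spatial.transform import Rotation as R
def cam(name,s=None):
    p=arm.camera_params(name)
    if name=="wrist":
        s=s or arm.sense(); T=np.eye(4);T[:3,:3]=R.from_quat(s["tool_rot"]).as_matrix();T[:3,3]=s["tool_pos"]
        M=T@p["tool_from_camera"];return p["K"],p["k1"],M[:3,:3],M[:3,3]
    return p["K"],p["k1"],R.from_quat(p["attitude"]).as_matrix(),p["xyz"]
def onplane(c,px,z):
    K,k,Rm,o=c; px=np.atleast_2d(np.asarray(px,float))
    d=(px-K[:2,2])/np.array([K[0,0],K[1,1]]); u=d.copy()
    for _ in range(20): u=d/(1+k*(u**2).sum(1,keepdims=True))
    w=np.c_[u[:,0],-u[:,1],-np.ones(len(u))]@Rm.T
    return o+w*((z-o[2])/w[:,2])[:,None]
def proj(c,P):
    K,k,Rm,o=c; q=(np.atleast_2d(P)-o)@Rm; u=np.c_[q[:,0],-q[:,1]]/-q[:,2:]
    u=u*(1+k*(u**2).sum(1,keepdims=True)); return u*[K[0,0],K[1,1]]+K[:2,2]
def view(c,img,ctr,half,z,n=400):
    # resample a horizontal plane patch: rows = +x up, columns = -y right
    g=np.linspace(half,-half,n); X,Y=np.meshgrid(ctr[0]+g,ctr[1]+g,indexing="ij")
    uv=proj(c,np.c_[X.ravel(),Y.ravel(),np.full(X.size,z)]).reshape(n,n,2).astype(np.float32)
    return cv2.remap(img,uv[...,0],uv[...,1],cv2.INTER_CUBIC)
E
python3 - <<'E'
from h import *
c=cam("top");b=cv2.imread("pics/top0.png")
for n,px,z in[("bar",(180,240),.087),("foot",(185,243),.012),("screw",(290,201),.1),("tape",(246,298),.019),("vial",(376,289),.058),("beakertop",(196,146),.091),("turq",(332,280),.087)]:print(n,onplane(c,px,z).round(4))
crop=lambda u,v:cv2.resize(b[v-50:v+50,u-50:u+50],(400,400),interpolation=cv2.INTER_CUBIC)
cv2.imwrite("pics/crop.png",np.hstack([crop(185,243),crop(290,205)]))
E
```

```text
bar [[0.4865 0.2019 0.087 ]]
foot [[0.485  0.2068 0.012 ]]
screw [[ 0.5662 -0.0142  0.1   ]]
tape [[0.3711 0.0723 0.019 ]]
vial [[ 0.3949 -0.1933  0.058 ]]
beakertop [[0.6775 0.1775 0.091 ]]
turq [[ 0.4128 -0.0989  0.087 ]]
```

View pics/crop.png

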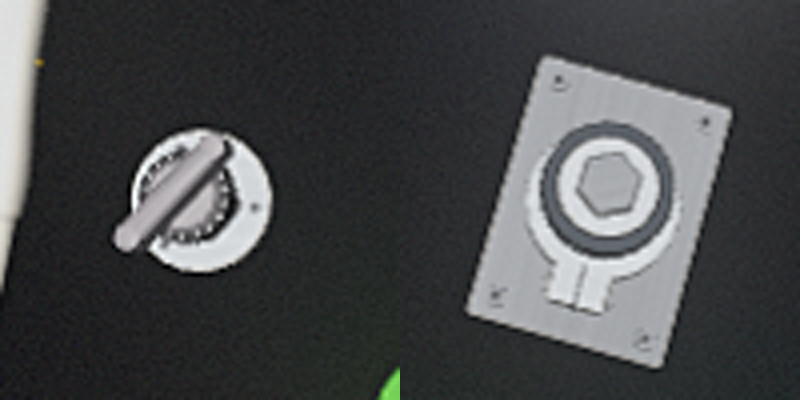

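The crop confirms the choice: the left half is the grey key with its grey bar and black ribbed housing on the aluminium foot, and the right half is the vessel with its hex screw. I'll turn the tool so its x axis lies along the bar (yaw about 133°).

Request:
drive_tool(
  travel=[
    [0,0,0],
    [0,0,0],
    [0,0,0],
    [0,0,0],
    [0,0,0],
  ],
  rotation=[
    [0,0,-7],
    [0,0,-14],
    [0,0,-21],
    [0,0,-28],
    [0,0,-35],
  ],
  hand=[8.8,8.8,8.8,8.8,8.8],
)

```text
t: 0.52
tool_pos: [0.1267, -0.5091, 0.2379]
tool_rot: [0.909, 0.417, 0.0, -0.001]
force: [0.4, -0.4, 0.4]
grip_width: 0.088
```

```bash
cat >> h.py <<'E'
def go(pos,yaw):
    "tool-frame shift (cm) and rotvec (deg) from now to pos with tool straight down, tool x at yaw (deg)"
    s=arm.sense(); R0=R.from_quat(s["tool_rot"]); y=np.radians(yaw)
    Rt=np.array([[np.cos(y),np.sin(y),0],[np.sin(y),-np.cos(y),0],[0,0,-1]])
    x0=R0.as_matrix()[:,0]
    print("t",round(s["t"],2),"pos",s["tool_pos"].round(4),"yaw",np.degrees(np.arctan2(x0[1],x0[0])).round(2),"w",round(s["grip_width"],4),"F",s["force"].round(1),"M",s["ft_torque"].round(2),"q",s["joint_positions"].round(2))
    print(" travel",((R0.inv().apply(np.array(pos)-s["tool_pos"]))*100).round(2),"rot",np.degrees((R0.inv()*R.from_matrix(Rt)).as_rotvec()).round(2))
E
python3 -c "
from h import *
go((.33,-.25,.26),133)"
```

```text
t 0.52 pos [ 0.1267 -0.5091  0.2379] yaw 49.32 w 0.088 F [ 0.4 -0.4  0.4] M [-0.02 -0.07 -0.02] q [-1.55  0.31  1.5   0.    1.33 -0.84]
 travel [32.9  -1.48 -2.16] rot [  0.    -0.12 -83.68]
```

Request:
drive_tool(
  travel=[
    [4,-0.2,-0.4],
    [8,-0.4,-0.9],
    [12,-0.5,-1.3],
    [16,-0.7,-1.7],
    [20,-0.9,-2.1],
  ],
  rotation=[
    [0,0,-7],
    [0,0,-14],
    [0,0,-21],
    [0,0,-28],
    [0,0,-35],
  ],
  hand=[8.8,8.8,8.8,8.8,8.8],
)

```text
t: 0.93
tool_pos: [0.2509, -0.3498, 0.2592]
tool_rot: [0.739, 0.673, 0.001, -0.001]
force: [0.7, -0.3, 0.3]
grip_width: 0.0882
```

```bash
python3 -c "
from h import *
go((.4,-.14,.25),133)"
```

```text
t 0.93 pos [ 0.2509 -0.3498  0.2592] yaw 84.63 w 0.0882 F [ 0.7 -0.3  0.3] M [-0.04 -0.09  0.02] q [-1.22  0.09  1.72  0.    1.34 -1.13]
 travel [22.29 12.88  0.96] rot [ 4.000e-02 -1.300e-01 -4.837e+01]
```

Request:
drive_tool(
  travel=[
    [3.6,2,0],
    [7.2,4,0],
    [10.8,6,0],
    [14.4,8,0],
    [18,10,0],
  ],
  rotation=[
    [0,0,-7],
    [0,0,-14],
    [0,0,-21],
    [0,0,-28],
    [0,0,-35],
  ],
  hand=[8.8,8.8,8.8,8.8,8.8],
)

```text
t: 1.35
tool_pos: [0.3679, -0.178, 0.2595]
tool_rot: [0.5, 0.866, 0.001, -0.001]
force: [0.5, -1.0, -0.6]
grip_width: 0.0878
```

```bash
python3 -c "
from h import *
go((.566,-.014,.20),133)"
```

```text
t 1.35 pos [ 0.3679 -0.178   0.2595] yaw 119.96 w 0.0878 F [ 0.5 -1.  -0.6] M [-0.08 -0.11 -0.  ] q [-0.74  0.03  1.78  0.    1.33 -1.26]
 travel [ 4.3  25.34  5.99] rot [  0.08  -0.11 -13.04]
```

Request:
drive_tool(
  travel=[
    [0.7,4,0.5],
    [1.3,8,1.5],
    [2,12,2.5],
    [2.7,16,3.5],
    [3.4,20,4.5],
  ],
  rotation=[
    [0,0,-3],
    [0,0,-6],
    [0,0,-9],
    [0,0,-12],
    [0,0,-13],
  ],
  hand=[8.8,8.8,8.8,8.8,8.8],
)

```text
t: 1.77
tool_pos: [0.5243, -0.0475, 0.2144]
tool_rot: [0.398, 0.918, 0.001, -0.001]
force: [0.1, -1.4, 0.3]
grip_width: 0.0879
```

```bash
python3 -c "
from h import *
go((.566,-.014,.20),133)"
```

```text
t 1.77 pos [ 0.5243 -0.0475  0.2144] yaw 133.14 w 0.0879 F [ 0.1 -1.4  0.3] M [-0.05 -0.13 -0.02] q [-0.31  0.34  1.53  0.    1.28 -1.07]
 travel [-0.41  5.33  1.45] rot [ 0.07 -0.12  0.14]
```

Request:
drive_tool(
  travel=[
    [-0.2,2.7,0.7],
    [-0.4,5.3,1.4],
    [-0.4,5.3,1.4],
    [-0.4,5.3,1.4],
  ],
  rotation=[
    [0,0,0],
    [0,0,0],
    [0,0,0],
    [0,0,0],
  ],
  hand=[8.8,8.8,8.8,8.8],
)

```text
t: 2.1
tool_pos: [0.5656, -0.0135, 0.1994]
tool_rot: [0.397, 0.918, 0.001, -0.002]
force: [-0.5, 0.0, 0.1]
grip_width: 0.0882
```

Run:
```python
from h import *
go((.566,-.014,.20),133)
s=arm.sense(); im=arm.get_image("wrist")[...,::-1].copy(); np.save("wv.npy",im); 
import pickle;pickle.dump(s,open("wv.pkl","wb"))
c=cam("wrist",s)
v=view(c,im,(.566,-.014),.045,.101,400)
cv2.imwrite("pics/wv.png",np.hstack([cv2.resize(im,(533,400)),v[:, 66:332]]))
```

```text
t 2.1 pos [ 0.5656 -0.0135  0.1994] yaw 133.24 w 0.0882 F [-0.5  0.   0.1] M [-0.   -0.17  0.01] q [-0.23  0.44  1.43  0.    1.28 -0.99]
 travel [-0.07 -0.01 -0.06] rot [ 0.   -0.21  0.24]
```

View pics/wv.png

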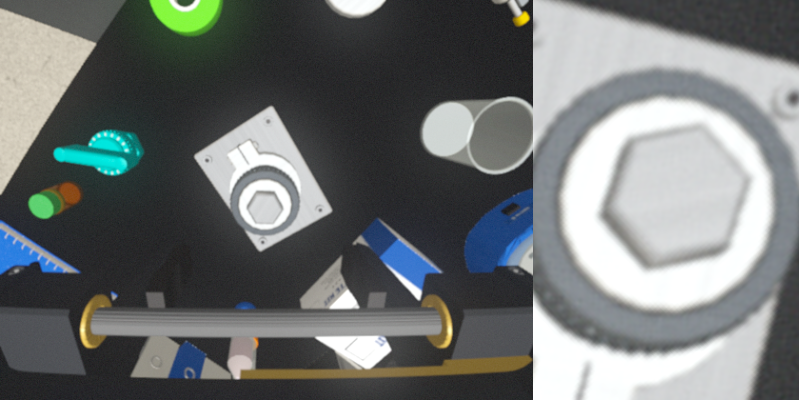

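The wrist view shows the vessel ring at about (265,202) with the hex head inside. The beaker is at (470,135), the tape at (187,10), and the turquoise look-alike at (100,152) stays untouched. Next I'll measure the ring, cover and hex.

```bash
cat >> h.py <<'E'
def cyc(v,ctr,half):  # rectified pixel -> world xy
    n=v.shape[0]; return lambda p: np.array([ctr[0]+half-p[1]*2*half/(n-1),ctr[1]+half-p[0]*2*half/(n-1)])
def polar_edges(g,cpx,r0,r1,sign):
    "sub-pixel radius of strongest edge of given sign (+ brightening outward) along 180 rays"
    out=[]
    for a in np.arange(0,360,2):
        r=np.arange(r0,r1,.5); x=cpx[0]+r*np.cos(np.radians(a)); y=cpx[1]+r*np.sin(np.radians(a))
        p=cv2.remap(g,x.astype(np.float32)[None],y.astype(np.float32)[None],cv2.INTER_LINEAR)[0]
        k=np.argmax(sign*np.gradient(cv2.GaussianBlur(p[None],(0,0),3)[0])); out.append((x[k],y[k]))
    return np.array(out)
def circ(P):
    from scipy.optimize import least_squares
    f=least_squares(lambda q:np.hypot(P[:,0]-q[0],P[:,1]-q[1])-q[2],[*P.mean(0),100],loss="soft_l1"); return f.x,np.median(abs(f.fun))
def screw(im,s,c0=(.5665,-.0142)):
    c=cam("wrist",s); h=.045; k=399/(2*h)
    for nm,z,r0,r1,sg in(("ring",.086,29,38,1),("ringin",.0889,22,29,-1)):
        g=cv2.cvtColor(view(c,im,c0,h,z),cv2.COLOR_BGR2GRAY).astype(np.float32); w=cyc(g,c0,h)
        cp=np.array([199.5,199.5])
        for _ in range(3):
            P=polar_edges(g,cp,r0*k/1000,r1*k/1000,sg); q,e=circ(P); cp=q[:2]
        print(nm,w(cp).round(4),"r mm",round(q[2]/k*1000,2),"res",round(e/k*1000,2))
    cc=w(cp)
    g=cv2.cvtColor(view(c,im,c0,h,.0984),cv2.COLOR_BGR2GRAY).astype(np.float32)
    cp0=cp
    for _ in range(3):
        P=polar_edges(g,cp,11*k/1000,20*k/1000,1); 
        from scipy.optimize import least_squares
        W=np.array([w(p) for p in P])
        def hexr(q):
            d=W-q[:2]; a=np.arctan2(d[:,1],d[:,0])-q[2]; a=(a+np.pi/6)%(np.pi/3)-np.pi/6
            return (np.hypot(*d.T)*np.cos(a)-q[3])*1000
        fs=[least_squares(hexr,[*W.mean(0),a0,.015],loss="soft_l1",f_scale=.3) for a0 in np.radians([0,15,30,45])]
        f=min(fs,key=lambda f:f.cost); cp=np.array([(c0[1]+h-f.x[1])*k,(c0[0]+h-f.x[0])*k])
    print("hex ctr",f.x[:2].round(4),"flat-normal deg",np.degrees(f.x[2])%60,"apothem",f.x[3].round(4),"res",np.median(abs(f.fun)).round(2))
    return cc,f.x
E
python3 - <<'E'
from h import *
import pickle
screw(np.load("wv.npy"),pickle.load(open("wv.pkl","rb")))
E
```

```text
ring [ 0.5668 -0.0155] r mm 34.07 res 0.68
ringin [ 0.5679 -0.0171] r mm 25.08 res 0.09
hex ctr [ 0.5675 -0.0167] flat-normal deg 11.513011634632008 apothem 0.0155 res 0.22
```

```bash
python3 -c "
from h import *
p=onplane(cam('top'),(178.4,241.1),.087)[0];print(p);print(onplane(cam('top'),[(166.3,252.5),(190.5,229.8)],.087))
go((p[0],p[1],.19),133)"
```

```text
[0.48426382 0.20497382 0.087     ]
[[0.46138383 0.22788058 0.087     ]
 [0.50708132 0.18194571 0.087     ]]
t 2.15 pos [ 0.5653 -0.0143  0.2001] yaw 133.17 w 0.088 F [-0.5 -0.1 -0.8] M [-0.06 -0.09  0.03] q [-0.23  0.43  1.43  0.    1.28 -0.99]
 travel [21.53  9.09  1.07] rot [ 0.03 -0.16  0.17]
```

Request:
drive_tool(
  travel=[
    [3.6,1.5,0.2],
    [7.2,3,0.4],
    [10.8,4.5,0.6],
    [14.4,6.1,0.8],
    [18,7.6,1],
  ],
  rotation=[
    [0,0,0],
    [0,0,0],
    [0,0,0],
    [0,0,0],
    [0,0,0],
  ],
  hand=[8.8,8.8,8.8,8.8,8.8],
)

```text
t: 2.57
tool_pos: [0.4965, 0.1694, 0.1914]
tool_rot: [0.398, 0.917, 0.001, -0.001]
force: [0.5, 0.4, -0.4]
grip_width: 0.0877
```

Request:
drive_tool(
  travel=[
    [3.7,1.6,0.1],
    [3.7,1.6,0.1],
    [3.7,1.6,0.1],
    [3.7,1.6,0.1],
  ],
  rotation=[
    [0,0,0],
    [0,0,0],
    [0,0,0],
    [0,0,0],
  ],
  hand=[8.8,8.8,8.8,8.8],
)

```text
t: 2.9
tool_pos: [0.483, 0.2063, 0.191]
tool_rot: [0.399, 0.917, 0.001, -0.0]
force: [1.4, 0.8, -0.7]
grip_width: 0.0881
```

Run:
```python
from h import *
import pickle
go((.4843,.205,.19),133)
s=arm.sense(); im=arm.get_image("wrist")[...,::-1].copy(); np.save("wk.npy",im); pickle.dump(s,open("wk.pkl","wb"))
c=cam("wrist",s)
v=np.hstack([view(c,im,(.4843,.205),.05,.087,400),view(c,im,(.4843,.205),.05,.012,400)])
cv2.imwrite("pics/wk.png",v)
```

```text
t 2.9 pos [0.483  0.2063 0.191 ] yaw 133.01 w 0.0881 F [ 1.4  0.8 -0.7] M [-0.04 -0.13  0.02] q [ 0.18  0.35  1.57  0.    1.22 -0.57]
 travel [-0.18  0.01  0.1 ] rot [ 0.1  -0.07  0.01]
```

View pics/wk.png

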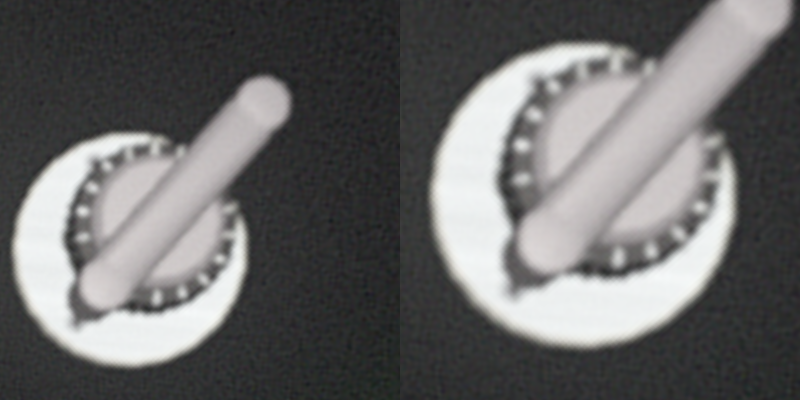

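The rectified view has the bar caps at (105,282) and (264,103), so the bar is 60+14 mm long as specified. Its centre is (0.4861, 0.2088) at yaw 138.4°. The foot circle has r = 38.6 mm with its centre at (0.485, 0.209). I'll go down with the fingertips at z = 0.060.

```bash
python3 -c "
from h import *
go((.4861,.2088,.06),138.4)"
```

```text
t 2.95 pos [0.4833 0.2059 0.1908] yaw 132.96 w 0.0879 F [ 0.  -0.3 -0.1] M [-0.04 -0.13 -0.03] q [ 0.18  0.36  1.57  0.    1.22 -0.57]
 travel [ 0.    0.38 13.08] rot [ 0.1  -0.08 -5.44]
```

Request:
drive_tool(
  travel=[
    [0,0.4,2],
    [0,0.4,4.5],
    [0,0.4,7],
    [0,0.4,9.5],
    [0,0.4,11.5],
  ],
  rotation=[
    [0,0,-3],
    [0,0,-5.4],
    [0,0,-5.4],
    [0,0,-5.4],
    [0,0,-5.4],
  ],
  hand=[8.8,8.8,8.8,8.8,8.8],
)

```text
t: 3.37
tool_pos: [0.4864, 0.2071, 0.0743]
tool_rot: [0.357, 0.934, 0.001, -0.001]
force: [0.3, -0.0, -0.0]
grip_width: 0.0879
```

```bash
python3 -c "
from h import *
go((.4861,.2088,.06),138.4)"
```

```text
t 3.37 pos [0.4864 0.2071 0.0743] yaw 138.2 w 0.0879 F [ 0.3 -0.  -0. ] M [ 0.   -0.15  0.01] q [ 0.18  0.51  1.68  0.    0.95 -0.66]
 travel [0.14 0.11 1.43] rot [ 0.05 -0.1  -0.2 ]
```

Request:
drive_tool(
  travel=[
    [0.1,0.1,0.8],
    [0.1,0.1,1.4],
    [0.1,0.1,1.4],
    [0.1,0.1,1.4],
    [0.1,0.1,1.4],
  ],
  rotation=[
    [0,0,0],
    [0,0,0],
    [0,0,0],
    [0,0,0],
    [0,0,0],
  ],
  hand=[8.8,8.8,7,5,3.5],
  force=10,
)

```text
t: 3.78
tool_pos: [0.487, 0.2084, 0.0614]
tool_rot: [0.357, 0.934, 0.001, 0.0]
force: [0.1, -0.2, 0.2]
grip_width: 0.0696
```

Request:
drive_tool(
  travel=[
    [0,0,0],
    [0,0,0],
    [0,0,0],
    [0,0,0],
    [0,0,0],
  ],
  rotation=[
    [0,0,0],
    [0,0,0],
    [0,0,0],
    [0,0,0],
    [0,0,0],
  ],
  hand=[2.5,2,1,1,1],
  force=10,
)

```text
t: 4.2
tool_pos: [0.4871, 0.2084, 0.0616]
tool_rot: [0.357, 0.934, 0.001, 0.0]
force: [-0.1, -0.3, 0.0]
grip_width: 0.0367
```

```bash
python3 -c "
from h import *
go((.4861,.2088,.06),138.4)"
```

```text
t 4.2 pos [0.4871 0.2084 0.0616] yaw 138.19 w 0.0367 F [-0.1 -0.3  0. ] M [-0.01 -0.11  0.02] q [ 0.18  0.53  1.69  0.    0.92 -0.66]
 travel [ 0.1  -0.04  0.16] rot [ 0.15 -0.02 -0.21]
```

Request:
drive_tool(
  travel=[
    [0,0,0],
    [0,0,0],
    [0,0,0],
    [0,0,0],
    [0,0,0],
  ],
  rotation=[
    [0,0,0],
    [0,0,0],
    [0,0,0],
    [0,0,0],
    [0,0,0],
  ],
  hand=[1,1,1,1,1],
  force=10,
)

```text
t: 4.62
tool_pos: [0.487, 0.2084, 0.0615]
tool_rot: [0.357, 0.934, 0.001, 0.0]
force: [-0.2, -0.1, -0.1]
grip_width: 0.014
```

Request:
drive_tool(
  travel=[
    [0,0,0],
    [0,0,0],
    [0,0,0],
    [0,0,0],
    [0,0,0],
  ],
  rotation=[
    [0,0,0],
    [0,0,0],
    [0,0,0],
    [0,0,0],
    [0,0,0],
  ],
  hand=[1,1,0.5,0.5,0.5],
  force=45,
)

```text
t: 5.03
tool_pos: [0.487, 0.2084, 0.0615]
tool_rot: [0.357, 0.934, 0.001, 0.0]
force: [0.2, 0.0, 0.1]
grip_width: 0.0138
```

```bash
python3 -c "
from h import *
go((.4861,.2088,.06),138.4)"
```

```text
t 5.03 pos [0.487  0.2084 0.0615] yaw 138.19 w 0.0138 F [0.2 0.  0.1] M [-0.03 -0.12  0.02] q [ 0.18  0.53  1.69  0.    0.92 -0.66]
 travel [ 0.09 -0.03  0.15] rot [ 0.14 -0.03 -0.21]
```

Request:
drive_tool(
  travel=[
    [0,0,-0.5],
    [0,0,-1.2],
    [0,0,-2.2],
    [0,0,-3.5],
    [0,0,-5],
  ],
  rotation=[
    [0,0,0],
    [0,0,0],
    [0,0,0],
    [0,0,0],
    [0,0,0],
  ],
  hand=[0.5,0.5,0.5,0.5,0.5],
)

```text
t: 5.45
tool_pos: [0.4868, 0.2083, 0.1125]
tool_rot: [0.357, 0.934, 0.001, 0.0]
force: [0.4, 0.3, -2.7]
grip_width: 0.0136
```

Request:
drive_tool(
  travel=[
    [0,0,-2.5],
    [0,0,-5],
    [0,0,-7.5],
    [0,0,-9.5],
    [0,0,-9.5],
  ],
  rotation=[
    [0,0,0],
    [0,0,0],
    [0,0,0],
    [0,0,0],
    [0,0,0],
  ],
  hand=[0.5,0.5,0.5,0.5,0.5],
)

```text
t: 5.87
tool_pos: [0.4881, 0.2084, 0.2122]
tool_rot: [0.357, 0.934, 0.003, 0.003]
force: [0.3, -0.2, -2.2]
grip_width: 0.0139
```

Run:
```python
from h import *
import pickle
go((.5677,-.0169,.20),161.5)
s=arm.sense(); im=arm.get_image("wrist")[...,::-1].copy(); np.save("wh.npy",im); pickle.dump(s,open("wh.pkl","wb"))
cv2.imwrite("pics/wh.png",im[150:420,100:460].repeat(2,0).repeat(2,1))
# where the bar top's ends should be if held centred
c=cam("wrist",s); Rm=R.from_quat(s["tool_rot"])
pt=lambda x,y,z: proj(c,Rm.apply([[x,y,z]])+s["tool_pos"])[0].round(1)
zt=.0615-.087
print("bar top cap centres + tips",[pt(x,0,zt) for x in(-.037,-.03,.03,.037)],"rim",pt(.0271,0,.0495))
```

```text
t 5.87 pos [0.4881 0.2084 0.2122] yaw 138.19 w 0.0139 F [ 0.3 -0.2 -2.2] M [-0.03 -0.12 -0.02] q [ 0.18  0.34  1.53  0.    1.26 -0.66]
 travel [-20.95 -11.5    1.21] rot [  0.43   0.33 -23.31]
bar top cap centres + tips [array([278.7, 359.6]), array([278.7, 349. ]), array([278.6, 241. ]), array([278.5, 226.1])] rim [278.8 200.1]
```

View pics/wh.png

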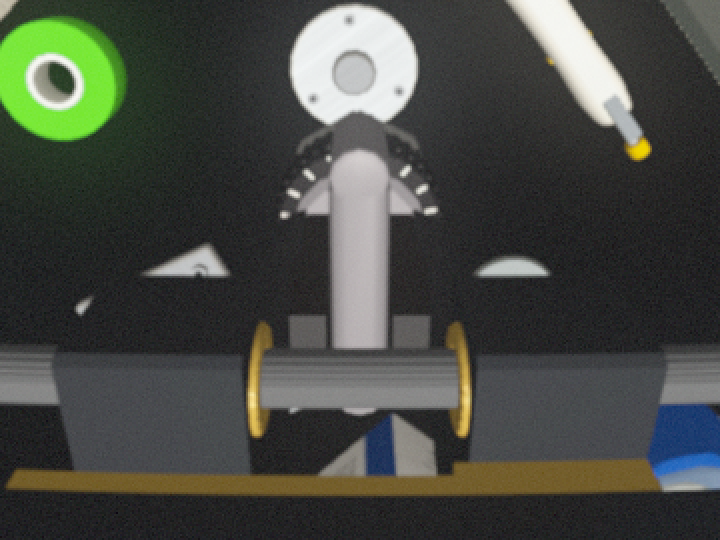

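Held squarely: the bar tip is at pixel (279.5,225) against (278.5,226) expected, so the offset in hand is 0.5–0.9 mm along x and about 0 across. Carrying to above the screw at yaw 161.5° (a corner direction).

Request:
drive_tool(
  travel=[
    [-3.5,-1.9,0],
    [-7,-3.8,0],
    [-10.5,-5.7,0],
    [-14,-7.6,0],
    [-17.5,-9.5,0],
  ],
  rotation=[
    [0,0,-5],
    [0,0,-10],
    [0,0,-15],
    [0,0,-20],
    [0,0,-23.3],
  ],
  hand=[0.5,0.5,0.5,0.5,0.5],
)

```text
t: 6.33
tool_pos: [0.554, 0.019, 0.2077]
tool_rot: [0.159, 0.987, 0.002, 0.001]
force: [2.0, 0.3, -3.8]
grip_width: 0.0137
```

```bash
python3 -c "
from h import *
go((.5684,-.0171,.18),161.5)"
```

```text
t 6.33 pos [0.554  0.019  0.2077] yaw 161.75 w 0.0137 F [ 2.   0.3 -3.8] M [ 0.06 -0.17  0.08] q [-0.18  0.4   1.46  0.    1.28 -1.43]
 travel [-2.49 -2.99  2.76] rot [0.23 0.08 0.25]
```

Request:
drive_tool(
  travel=[
    [-1.3,-1.5,0.8],
    [-2.5,-3,2],
    [-2.5,-3,2.7],
    [-2.5,-3,2.7],
    [-2.5,-3,2.7],
  ],
  rotation=[
    [0.2,0.1,0.2],
    [0.2,0.1,0.2],
    [0.2,0.1,0.2],
    [0.2,0.1,0.2],
    [0.2,0.1,0.2],
  ],
  hand=[0.5,0.5,0.5,0.5,0.5],
)

```text
t: 6.75
tool_pos: [0.5678, -0.0164, 0.1797]
tool_rot: [0.16, 0.987, 0.0, -0.001]
force: [0.9, 0.7, -3.2]
grip_width: 0.0133
```

Run:
```python
from h import *
go((.5684,-.0171,.152),161.5)
b=arm.get_image("top")[...,::-1];a=arm.get_image("side")[...,::-1]
cv2.imwrite("pics/al.png",np.hstack([cv2.resize(b[140:270,230:360],(400,400),interpolation=2),cv2.resize(a[180:310,220:350],(400,400),interpolation=2)]))
```

```text
t 6.75 pos [ 0.5678 -0.0164  0.1797] yaw 161.57 w 0.0133 F [ 0.9  0.7 -3.2] M [ 0.01 -0.19  0.04] q [-0.24  0.46  1.45  0.    1.24 -1.48]
 travel [-0.09 -0.04  2.77] rot [ 0.03 -0.16  0.07]
```

View pics/al.png

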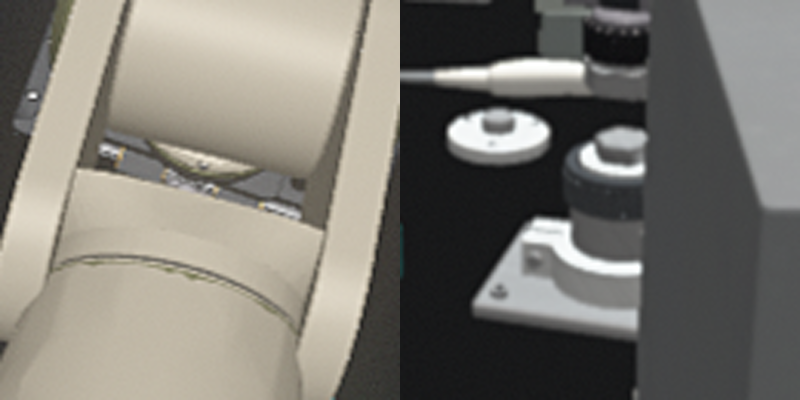

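The side crop shows the socket straight above the screw (socket about x=617, ring about x=612, partly hidden by the binder), consistent with my numbers. Lowering slowly while watching the force.

Request:
drive_tool(
  travel=[
    [-0.1,0,1],
    [-0.1,-0.05,2],
    [-0.1,-0.05,2.6],
    [-0.1,-0.05,2.6],
  ],
  rotation=[
    [0,-0.1,0],
    [0,-0.1,0],
    [0,-0.1,0],
    [0,-0.1,0],
  ],
  hand=[0.5,0.5,0.5,0.5],
)

```text
t: 7.18
tool_pos: [0.5682, -0.0166, 0.1529]
tool_rot: [0.16, 0.987, 0.0, -0.001]
force: [0.3, 0.4, -3.2]
grip_width: 0.0135
```

```bash
python3 -c "
from h import *
go((.5684,-.0171,.1464),161.5)"
```

```text
t 7.18 pos [ 0.5682 -0.0166  0.1529] yaw 161.64 w 0.0135 F [ 0.3  0.4 -3.2] M [ 0.   -0.12 -0.  ] q [-0.24  0.49  1.48  0.    1.18 -1.49]
 travel [-0.04 -0.04  0.65] rot [ 0.02 -0.1   0.14]
```

Request:
drive_tool(
  travel=[
    [-0.05,-0.05,0.15],
    [-0.05,-0.05,0.3],
    [-0.05,-0.05,0.4],
    [-0.05,-0.05,0.4],
  ],
  rotation=[
    [0,0,0],
    [0,0,0],
    [0,0,0],
    [0,0,0],
  ],
  hand=[0.5,0.5,0.5,0.5],
)

```text
t: 7.52
tool_pos: [0.5685, -0.0172, 0.1489]
tool_rot: [0.16, 0.987, 0.0, -0.001]
force: [-1.0, -0.5, -2.6]
grip_width: 0.0134
```

```bash
python3 -c "
from h import *
go((.5684,-.0171,.1464),161.5)"
```

```text
t 7.52 pos [ 0.5685 -0.0172  0.1489] yaw 161.63 w 0.0134 F [-1.  -0.5 -2.6] M [ 0.06 -0.17  0.01] q [-0.24  0.49  1.48  0.    1.17 -1.49]
 travel [0.01 0.01 0.25] rot [ 0.02 -0.1   0.13]
```

Request:
drive_tool(
  travel=[
    [0,0,0.1],
    [0,0,0.2],
    [0,0,0.3],
    [0,0,0.3],
  ],
  rotation=[
    [0,0,0],
    [0,0,0],
    [0,0,0],
    [0,0,0],
  ],
  hand=[0.5,0.5,0.5,0.5],
)

```text
t: 7.85
tool_pos: [0.5686, -0.0174, 0.1458]
tool_rot: [0.16, 0.987, 0.0, -0.001]
force: [0.9, -0.9, -3.3]
grip_width: 0.0136
```

```bash
python3 -c "
from h import *
go((.5684,-.0171,.1384),161.5)"
```

```text
t 7.85 pos [ 0.5686 -0.0174  0.1458] yaw 161.63 w 0.0136 F [ 0.9 -0.9 -3.3] M [-0.16 -0.34  0.05] q [-0.24  0.49  1.49  0.    1.16 -1.49]
 travel [0.03 0.02 0.74] rot [ 0.01 -0.07  0.13]
```

Request:
drive_tool(
  travel=[
    [0,0,0.1],
    [0,0,0.2],
    [0,0,0.2],
  ],
  rotation=[
    [0,0,0],
    [0,0,0],
    [0,0,0],
  ],
  hand=[0.5,0.5,0.5],
)

```text
t: 8.1
tool_pos: [0.5687, -0.0175, 0.1437]
tool_rot: [0.16, 0.987, 0.0, -0.001]
force: [1.9, -1.5, -3.3]
grip_width: 0.0137
```

```bash
python3 -c "
from h import *
go((.5684,-.0171,.1384),161.5)"
```

```text
t 8.1 pos [ 0.5687 -0.0175  0.1437] yaw 161.63 w 0.0137 F [ 1.9 -1.5 -3.3] M [-0.16 -0.4  -0.05] q [-0.24  0.5   1.49  0.    1.16 -1.49]
 travel [0.04 0.03 0.53] rot [ 0.01 -0.07  0.13]
```

Request:
drive_tool(
  travel=[
    [-0.03,-0.02,0.1],
    [-0.03,-0.02,0.2],
    [-0.03,-0.02,0.3],
    [-0.03,-0.02,0.3],
  ],
  rotation=[
    [0,0,0],
    [0,0,0],
    [0,0,0],
    [0,0,0],
  ],
  hand=[0.5,0.5,0.5,0.5],
)

```text
t: 8.43
tool_pos: [0.5687, -0.0177, 0.1403]
tool_rot: [0.16, 0.987, 0.0, -0.001]
force: [0.5, -0.1, -2.1]
grip_width: 0.0137
```

```bash
python3 -c "
from h import *
go((.5684,-.0171,.1384),161.5)"
```

```text
t 8.43 pos [ 0.5687 -0.0177  0.1403] yaw 161.63 w 0.0137 F [ 0.5 -0.1 -2.1] M [-0.09 -0.21  0.02] q [-0.24  0.5   1.49  0.    1.15 -1.49]
 travel [0.05 0.04 0.19] rot [ 0.01 -0.1   0.13]
```

Request:
drive_tool(
  travel=[
    [0,0,0.1],
    [0,0,0.15],
    [0,0,0.15],
  ],
  rotation=[
    [0,0,0],
    [0,0,0],
    [0,0,0],
  ],
  hand=[0.5,0.5,0.5],
)

```text
t: 8.68
tool_pos: [0.5687, -0.0177, 0.1387]
tool_rot: [0.16, 0.987, 0.0, -0.001]
force: [0.1, 0.1, -3.1]
grip_width: 0.0137
```

Request:
drive_tool(
  travel=[
    [0,0,0.05],
    [0,0,0.05],
  ],
  rotation=[
    [0,0,0],
    [0,0,0],
  ],
  hand=[0.5,0.5],
)

```text
t: 8.85
tool_pos: [0.5687, -0.0177, 0.1382]
tool_rot: [0.16, 0.987, 0.0, -0.001]
force: [0.1, -0.6, -2.6]
grip_width: 0.0138
```

```bash
python3 -c "
from h import *
go((.5684,-.0171,.1384),161.5)"
```

```text
t 8.85 pos [ 0.5687 -0.0177  0.1382] yaw 161.63 w 0.0138 F [ 0.1 -0.6 -2.6] M [-0.02 -0.21 -0.02] q [-0.24  0.5   1.49  0.    1.15 -1.49]
 travel [ 0.05  0.05 -0.02] rot [ 0.   -0.1   0.13]
```

Request:
drive_tool(
  travel=[
    [0,0,0.05],
    [0,0,0.05],
  ],
  rotation=[
    [0,0,0],
    [0,0,0],
  ],
  hand=[0.5,0.5],
)

```text
t: 9.02
tool_pos: [0.5689, -0.0177, 0.1381]
tool_rot: [0.16, 0.987, 0.0, -0.001]
force: [-0.2, -0.4, 0.1]
grip_width: 0.0137
```

Request:
drive_tool(
  travel=[
    [0,0,0.05],
    [0,0,0.05],
  ],
  rotation=[
    [0,0,0],
    [0,0,0],
  ],
  hand=[0.5,0.5],
)

```text
t: 9.18
tool_pos: [0.5691, -0.0177, 0.1381]
tool_rot: [0.16, 0.987, 0.0, -0.0]
force: [-1.6, -0.4, 2.6]
grip_width: 0.0138
```

The rim has seated on the cover at TCP z = 0.1381, with about 5 N of press. Now turning clockwise in small steps while watching the torque.

```bash
cat >> h.py <<'E'
def turn(C=(.5681,-.0175)):
    s=arm.sense(); x0=R.from_quat(s["tool_rot"]).as_matrix()[:,0]; y=np.degrees(np.arctan2(x0[1],x0[0]))
    R0=R.from_quat(s["tool_rot"]); K=s["tool_pos"]+.0007*x0
    print("t %.2f yaw %.2f z %.4f w %.4f"%(s["t"],y,s["tool_pos"][2],s["grip_width"]),"F",s["force"].round(1),"M",s["ft_torque"].round(3),"e6 %.3f"%s["effort"][5],"ctr shift cm",(R0.inv().apply(np.r_[C,0]-np.r_[K[:2],0])*100).round(3)[:2],"tilt",np.degrees(R0.as_matrix()[:2,2]).round(2))
E
python3 -c "
from h import *
turn()"
```

```text
t 9.18 yaw 161.63 z 0.1381 w 0.0138 F [-1.6 -0.4  2.6] M [ 0.029 -0.022 -0.011] e6 0.001 ctr shift cm [ 0.029 -0.01 ] tilt [-0.01  0.02]
```

Request:
drive_tool(
  travel=[
    [0,0,0.04],
    [0,0,0.05],
  ],
  rotation=[
    [0,0,3],
    [0,0,6],
  ],
  hand=[0.5,0.5],
  force=55,
)

```text
t: 9.35
tool_pos: [0.5694, -0.0179, 0.138]
tool_rot: [0.212, 0.977, 0.0, 0.0]
force: [-1.8, -2.8, 4.9]
grip_width: 0.0136
```

```bash
python3 -c "
from h import *
turn()"
```

```text
t 9.35 yaw 155.50 z 0.1380 w 0.0136 F [-1.8 -2.8  4.9] M [-0.238  0.045  0.067] e6 -0.904 ctr shift cm [ 0.061 -0.021] tilt [ 0.05 -0.01]
```

Request:
drive_tool(
  travel=[
    [0.03,-0.01,0.02],
    [0.05,-0.02,0.03],
  ],
  rotation=[
    [0,0,3],
    [0,0,6],
  ],
  hand=[0.5,0.5],
)

```text
t: 9.52
tool_pos: [0.5689, -0.0181, 0.138]
tool_rot: [0.264, 0.964, -0.0, 0.001]
force: [0.1, -1.5, 1.6]
grip_width: 0.0136
```

```bash
python3 -c "
from h import *
turn()"
```

```text
t 9.52 yaw 149.36 z 0.1380 w 0.0136 F [ 0.1 -1.5  1.6] M [-0.294 -0.072  0.068] e6 -0.744 ctr shift cm [0.033 0.013] tilt [ 0.07 -0.05]
```

Request:
drive_tool(
  travel=[
    [0.02,0.01,0.03],
    [0.03,0.01,0.05],
  ],
  rotation=[
    [0,0,3],
    [0,0,6],
  ],
  hand=[0.5,0.5],
)

```text
t: 9.68
tool_pos: [0.5689, -0.0182, 0.1378]
tool_rot: [0.316, 0.949, -0.0, 0.001]
force: [-0.5, -2.3, 3.8]
grip_width: 0.0135
```

```bash
python3 -c "
from h import *
turn()"
```

```text
t 9.68 yaw 143.21 z 0.1378 w 0.0135 F [-0.5 -2.3  3.8] M [-0.22  -0.031  0.06 ] e6 -0.741 ctr shift cm [0.037 0.009] tilt [ 0.11 -0.09]
```

Request:
drive_tool(
  travel=[
    [0.02,0,0.03],
    [0.03,0,0.05],
  ],
  rotation=[
    [0,0,3],
    [0,0,6],
  ],
  hand=[0.5,0.5],
)

```text
t: 9.85
tool_pos: [0.5688, -0.0183, 0.1377]
tool_rot: [0.366, 0.931, -0.001, 0.002]
force: [-0.4, -1.3, 2.6]
grip_width: 0.0136
```

```bash
python3 -c "
from h import *
turn()"
```

```text
t 9.85 yaw 137.06 z 0.1377 w 0.0136 F [-0.4 -1.3  2.6] M [-0.276 -0.005  0.062] e6 -0.743 ctr shift cm [0.038 0.006] tilt [ 0.15 -0.12]
```

Request:
drive_tool(
  travel=[
    [0.02,0,0.03],
    [0.03,0,0.05],
  ],
  rotation=[
    [0,0,3],
    [0,0,6],
  ],
  hand=[0.5,0.5],
)

```text
t: 10.02
tool_pos: [0.5688, -0.0183, 0.1376]
tool_rot: [0.415, 0.91, -0.001, 0.002]
force: [-0.9, -0.4, 3.6]
grip_width: 0.0139
```

```bash
python3 -c "
from h import *
turn()"
```

```text
t 10.02 yaw 130.91 z 0.1376 w 0.0139 F [-0.9 -0.4  3.6] M [-0.3    0.041  0.072] e6 -0.742 ctr shift cm [ 0.036 -0.   ] tilt [ 0.19 -0.16]
```

Request:
drive_tool(
  travel=[
    [0.02,0,0.03],
    [0.03,0,0.05],
  ],
  rotation=[
    [0,0,3],
    [0,0,6],
  ],
  hand=[0.5,0.5],
)

```text
t: 10.18
tool_pos: [0.5687, -0.0183, 0.1374]
tool_rot: [0.464, 0.886, -0.001, 0.003]
force: [-0.3, -1.1, 3.6]
grip_width: 0.0138
```

```bash
python3 -c "
from h import *
turn();go((.57,0,.13),118.7)"
```

```text
t 10.18 yaw 124.76 z 0.1374 w 0.0138 F [-0.3 -1.1  3.6] M [-0.306  0.091  0.04 ] e6 -0.742 ctr shift cm [ 0.035 -0.004] tilt [ 0.22 -0.19]
t 10.18 pos [ 0.5687 -0.0183  0.1374] yaw 124.76 w 0.0138 F [-0.3 -1.1  3.6] M [-0.31  0.09  0.04] q [-0.24  0.5   1.5  -0.    1.14 -0.84]
 travel [1.44 1.15 0.74] rot [0.09 0.28 6.07]
```

Request:
drive_tool(
  travel=[
    [0.02,0,0.03],
    [0.03,0,0.05],
  ],
  rotation=[
    [0,0.1,3],
    [0.1,0.2,6],
  ],
  hand=[0.5,0.5],
)

```text
t: 10.35
tool_pos: [0.5687, -0.0184, 0.1374]
tool_rot: [0.51, 0.86, -0.001, 0.001]
force: [-1.3, -1.1, 4.5]
grip_width: 0.0135
```

```bash
python3 -c "
from h import *
turn()"
```

```text
t 10.35 yaw 118.63 z 0.1374 w 0.0135 F [-1.3 -1.1  4.5] M [-0.279  0.063  0.303] e6 -0.557 ctr shift cm [ 0.042 -0.009] tilt [ 0.07 -0.12]
```

Request:
drive_tool(
  travel=[
    [0.02,0,0.02],
  ],
  rotation=[
    [0,0,2],
  ],
  hand=[0.5],
)

```text
t: 10.43
tool_pos: [0.5687, -0.0185, 0.1374]
tool_rot: [0.526, 0.85, -0.001, 0.001]
force: [-0.8, -0.8, 0.8]
grip_width: 0.0133
```

```bash
python3 -c "
from h import *
turn()"
```

```text
t 10.43 yaw 116.51 z 0.1374 w 0.0133 F [-0.8 -0.8  0.8] M [-0.098  0.029  0.28 ] e6 -0.119 ctr shift cm [ 0.048 -0.008] tilt [ 0.08 -0.16]
```

Request:
drive_tool(
  travel=[
    [0.02,0,0.04],
  ],
  rotation=[
    [0,0,3],
  ],
  hand=[0.5],
)

```text
t: 10.52
tool_pos: [0.5687, -0.0185, 0.1374]
tool_rot: [0.549, 0.836, -0.001, 0.002]
force: [-1.6, -2.0, 3.5]
grip_width: 0.0135
```

```bash
python3 -c "
from h import *
turn()"
```

```text
t 10.52 yaw 113.43 z 0.1374 w 0.0135 F [-1.6 -2.   3.5] M [-0.125  0.198  0.213] e6 -0.930 ctr shift cm [ 0.048 -0.013] tilt [ 0.1  -0.19]
```

Request:
drive_tool(
  travel=[
    [0.02,0,0.02],
  ],
  rotation=[
    [0,0,1],
  ],
  hand=[0.5],
)

```text
t: 10.6
tool_pos: [0.5686, -0.0185, 0.1374]
tool_rot: [0.557, 0.831, -0.001, 0.002]
force: [-1.1, -1.0, 1.6]
grip_width: 0.0135
```

```bash
python3 -c "
from h import *
turn()"
```

```text
t 10.60 yaw 112.32 z 0.1374 w 0.0135 F [-1.1 -1.   1.6] M [-0.185  0.064  0.181] e6 0.347 ctr shift cm [ 0.045 -0.012] tilt [ 0.11 -0.22]
```

Request:
drive_tool(
  travel=[
    [0,0,0.02],
    [0,0,0.02],
    [0,0,0.02],
    [0,0,0.02],
  ],
  rotation=[
    [0,0,0],
    [0,0,0],
    [0,0,0],
    [0,0,0],
  ],
  hand=[0.5,0.5,0.5,0.5],
)

```text
t: 10.93
tool_pos: [0.5687, -0.0185, 0.1374]
tool_rot: [0.556, 0.831, -0.001, 0.002]
force: [-1.6, -0.5, 3.4]
grip_width: 0.0135
```

```bash
python3 -c "
from h import *
turn()"
```

```text
t 10.93 yaw 112.37 z 0.1374 w 0.0135 F [-1.6 -0.5  3.4] M [-0.095  0.155  0.223] e6 0.244 ctr shift cm [ 0.048 -0.015] tilt [ 0.12 -0.22]
```

Request:
drive_tool(
  travel=[
    [0.02,0,0.03],
    [0.02,0,0.03],
  ],
  rotation=[
    [0.1,0.1,2],
    [0.1,0.1,2],
  ],
  hand=[0.5,0.5],
)

```text
t: 11.1
tool_pos: [0.5687, -0.0185, 0.1374]
tool_rot: [0.571, 0.821, -0.001, 0.001]
force: [-0.9, -0.1, 4.9]
grip_width: 0.0135
```

```bash
python3 -c "
from h import *
turn()"
```

```text
t 11.10 yaw 110.31 z 0.1374 w 0.0135 F [-0.9 -0.1  4.9] M [-0.17   0.054 -0.02 ] e6 0.368 ctr shift cm [ 0.044 -0.026] tilt [ 0.02 -0.18]
```

Request:
drive_tool(
  travel=[
    [0,0,0],
    [0,0,0],
    [0,0,0],
  ],
  rotation=[
    [0,0,0],
    [0,0,0],
    [0,0,0],
  ],
  hand=[0.5,0.5,0.5],
)

```text
t: 11.35
tool_pos: [0.5689, -0.0184, 0.1374]
tool_rot: [0.571, 0.821, -0.001, 0.001]
force: [0.4, 0.0, 2.4]
grip_width: 0.0135
```

```bash
python3 -c "
from h import *
turn()"
```

```text
t 11.35 yaw 110.34 z 0.1374 w 0.0135 F [0.4 0.  2.4] M [ 0.032 -0.197 -0.032] e6 -0.021 ctr shift cm [ 0.044 -0.047] tilt [ 0.05 -0.17]
```

The torque dropped from 0.22 to about 0 between yaw 112.3° and 110.3°: the first click. The screw is home, with TCP z = 0.1374, which puts the cover at about 0.088 as it should be. Lifting straight off.

Request:
drive_tool(
  travel=[
    [0,0,-0.2],
    [0,0,-0.5],
    [0,0,-0.8],
  ],
  rotation=[
    [0,0,0],
    [0,0,0],
    [0,0,0],
  ],
  hand=[0.5,0.5,0.5],
)

```text
t: 11.6
tool_pos: [0.5686, -0.0182, 0.145]
tool_rot: [0.571, 0.821, -0.001, 0.0]
force: [0.3, 0.6, -2.7]
grip_width: 0.0135
```

```bash
python3 -c "
from h import *
turn()"
```

```text
t 11.60 yaw 110.35 z 0.1450 w 0.0135 F [ 0.3  0.6 -2.7] M [-0.047 -0.087  0.019] e6 -0.005 ctr shift cm [ 0.015 -0.017] tilt [-0.03 -0.14]
```

Coming off freely. I'll continue up to z of about 0.21.

Request:
drive_tool(
  travel=[
    [0,0,-0.6],
    [0,0,-1.5],
    [0,0,-3],
    [0,0,-5],
    [0,0,-6.5],
  ],
  rotation=[
    [0,0,0],
    [0,0,0],
    [0,0,0],
    [0,0,0],
    [0,0,0],
  ],
  hand=[0.5,0.5,0.5,0.5,0.5],
)

```text
t: 12.02
tool_pos: [0.5688, -0.0181, 0.2121]
tool_rot: [0.571, 0.821, -0.001, 0.001]
force: [0.4, 0.6, -2.3]
grip_width: 0.0134
```

```bash
python3 -c "
from h import *
go((.4865,.2085,.20),138.2)"
```

```text
t 12.02 pos [ 0.5688 -0.0181  0.2121] yaw 110.36 w 0.0134 F [ 0.4  0.6 -2.3] M [-0.   -0.19  0.  ] q [-0.24  0.43  1.4  -0.    1.31 -0.59]
 travel [24.11  0.17  1.14] rot [ -0.06   0.16 -27.84]
```

Run:
```python
from h import *
import pickle
for n in("wk","wh"):
    im=np.load(n+".npy");c=cam("wrist",pickle.load(open(n+".pkl","rb")));h=.05;k=399/.1;c0=(.4855,.2089)
    g=cv2.cvtColor(view(c,im,c0,h,.012),cv2.COLOR_BGR2GRAY).astype(np.float32)
    P=polar_edges(g,(199.5,199.5),33*k/1000,42*k/1000,-1);q,e=circ(P);print(n,cyc(g,c0,h)(q[:2]).round(4),q[2]/k,e/k)
    if n=="wh":
        g=cv2.cvtColor(view(c,im,c0,h,.0235),cv2.COLOR_BGR2GRAY).astype(np.float32)
        P=polar_edges(g,(199.5,199.5),9*k/1000,17*k/1000,1);q,e=circ(P);print("post",cyc(g,c0,h)(q[:2]).round(4),q[2]/k,e/k)
```

```text
wk [0.4852 0.2092] 0.0380026883848059 0.0001498245883483523
wh [0.4851 0.2092] 0.0379352106557883 0.0001561775540094845
post [0.4848 0.2095] 0.013063768345112099 0.00020564404014735392
```

The foot centre reads (0.4851, 0.2092) from two images, with r = 38.0 mm as given. Carrying back.

Request:
drive_tool(
  travel=[
    [3.8,0,0],
    [7.6,0,0],
    [11.4,0.1,0],
    [15.2,0.1,0],
    [19,0.1,0],
  ],
  rotation=[
    [0,0,-5.5],
    [0,0,-11],
    [0,0,-16.5],
    [0,0,-22],
    [0,0,-27.8],
  ],
  hand=[0.5,0.5,0.5,0.5,0.5],
)

```text
t: 12.43
tool_pos: [0.5027, 0.1619, 0.2124]
tool_rot: [0.355, 0.935, -0.001, 0.001]
force: [0.6, 0.6, -3.0]
grip_width: 0.0137
```

```bash
python3 -c "
from h import *
go((.4856,.2087,.12),138.2)"
```

```text
t 12.43 pos [0.5027 0.1619 0.2124] yaw 138.41 w 0.0137 F [ 0.6  0.6 -3. ] M [-0.   -0.14  0.03] q [ 0.09  0.34  1.53 -0.    1.27 -0.75]
 travel [4.41 2.37 9.23] rot [-0.06  0.17  0.21]
```

Request:
drive_tool(
  travel=[
    [2.2,1.2,1],
    [4.4,2.4,3],
    [4.4,2.4,6],
    [4.4,2.4,9],
    [4.4,2.4,9.2],
  ],
  rotation=[
    [0,0.1,0.1],
    [0,0.2,0.2],
    [0,0.2,0.2],
    [0,0.2,0.2],
    [0,0.2,0.2],
  ],
  hand=[0.5,0.5,0.5,0.5,0.5],
)

```text
t: 12.85
tool_pos: [0.4835, 0.2087, 0.1165]
tool_rot: [0.356, 0.934, -0.002, -0.004]
force: [-0.8, 0.3, -3.8]
grip_width: 0.0133
```

```bash
python3 -c "
from h import *
go((.4856,.2087,.076),138.2)"
```

```text
t 12.85 pos [0.4835 0.2087 0.1165] yaw 138.26 w 0.0133 F [-0.8  0.3 -3.8] M [-0.05 -0.09 -0.01] q [ 0.18  0.45  1.64 -0.    1.06 -0.66]
 travel [-0.18  0.17  4.05] rot [-0.41 -0.3   0.06]
```

Request:
drive_tool(
  travel=[
    [-0.2,0.2,1.5],
    [-0.2,0.2,3],
    [-0.2,0.2,3.9],
    [-0.2,0.2,3.9],
    [-0.2,0.2,3.9],
  ],
  rotation=[
    [-0.4,-0.3,0],
    [-0.4,-0.3,0],
    [-0.4,-0.3,0],
    [-0.4,-0.3,0],
    [-0.4,-0.3,0],
  ],
  hand=[0.5,0.5,0.5,0.5,0.5],
)

```text
t: 13.27
tool_pos: [0.4865, 0.2088, 0.0786]
tool_rot: [0.356, 0.934, 0.0, 0.0]
force: [-0.1, -0.6, -1.9]
grip_width: 0.0135
```

```bash
python3 -c "
from h import *
go((.4856,.2087,.0635),138.2)"
```

```text
t 13.27 pos [0.4865 0.2088 0.0786] yaw 138.24 w 0.0135 F [-0.1 -0.6 -1.9] M [ 0.04 -0.14  0.02] q [ 0.18  0.5   1.67 -0.    0.96 -0.66]
 travel [ 0.07 -0.07  1.51] rot [0.04 0.04 0.04]
```

Request:
drive_tool(
  travel=[
    [0.07,-0.07,0.3],
    [0.07,-0.07,0.6],
    [0.07,-0.07,0.9],
    [0.07,-0.07,1],
  ],
  rotation=[
    [0,0,0],
    [0,0,0],
    [0,0,0],
    [0,0,0],
  ],
  hand=[0.5,0.5,0.5,0.5],
)

```text
t: 13.6
tool_pos: [0.4855, 0.2087, 0.0685]
tool_rot: [0.356, 0.934, 0.0, 0.0]
force: [-0.4, -0.5, -2.4]
grip_width: 0.0142
```

```bash
python3 -c "
from h import *
go((.4856,.2087,.0615),138.2)"
```

```text
t 13.6 pos [0.4855 0.2087 0.0685] yaw 138.24 w 0.0142 F [-0.4 -0.5 -2.4] M [ 0.01 -0.15  0.  ] q [ 0.18  0.52  1.68 -0.    0.94 -0.66]
 travel [-0.01  0.01  0.7 ] rot [0.03 0.03 0.04]
```

Already over the post, with no contact force. Lowering the last 7 mm.

Request:
drive_tool(
  travel=[
    [0,0,0.2],
    [0,0,0.4],
    [0,0,0.55],
    [0,0,0.6],
  ],
  rotation=[
    [0,0,0],
    [0,0,0],
    [0,0,0],
    [0,0,0],
  ],
  hand=[0.5,0.5,0.5,0.5],
)

```text
t: 13.93
tool_pos: [0.4854, 0.2087, 0.0622]
tool_rot: [0.356, 0.934, 0.0, 0.0]
force: [-0.2, 0.3, -3.1]
grip_width: 0.0133
```

Request:
drive_tool(
  travel=[
    [0,0,0.05],
    [0,0,0.1],
  ],
  rotation=[
    [0,0,0],
    [0,0,0],
  ],
  hand=[0.5,0.5],
)

```text
t: 14.1
tool_pos: [0.4855, 0.2087, 0.0615]
tool_rot: [0.356, 0.934, 0.0, 0.0]
force: [-1.3, -0.8, 4.7]
grip_width: 0.0136
```

Seated on the foot. Releasing gently.

Request:
drive_tool(
  travel=[
    [0,0,0],
    [0,0,0],
    [0,0,0],
    [0,0,0],
    [0,0,0],
  ],
  rotation=[
    [0,0,0],
    [0,0,0],
    [0,0,0],
    [0,0,0],
    [0,0,0],
  ],
  hand=[0.5,0.5,2,3,5],
  force=5,
)

```text
t: 14.52
tool_pos: [0.4857, 0.2087, 0.0617]
tool_rot: [0.356, 0.934, 0.0, 0.001]
force: [-0.2, -0.2, 0.4]
grip_width: 0.0312
```

Request:
drive_tool(
  travel=[
    [0,0,0],
    [0,0,0],
    [0,0,0],
    [0,0,0],
    [0,0,0],
  ],
  rotation=[
    [0,0,0],
    [0,0,0],
    [0,0,0],
    [0,0,0],
    [0,0,0],
  ],
  hand=[6,6,6,6,6],
)

```text
t: 14.93
tool_pos: [0.4857, 0.2087, 0.0617]
tool_rot: [0.356, 0.934, 0.0, 0.001]
force: [-1.2, 0.0, 0.1]
grip_width: 0.0598
```

Request:
drive_tool(
  travel=[
    [0,0,-1],
    [0,0,-3],
    [0,0,-6],
    [0,0,-9],
    [0,0,-12],
  ],
  rotation=[
    [0,0,0],
    [0,0,0],
    [0,0,0],
    [0,0,0],
    [0,0,0],
  ],
  hand=[6,6,6,6,6],
)

```text
t: 15.35
tool_pos: [0.4853, 0.2087, 0.1839]
tool_rot: [0.356, 0.934, 0.0, 0.001]
force: [-0.4, 0.5, -1.0]
grip_width: 0.0602
```

Request:
drive_tool(
  travel=[
    [0,0,-1],
    [0,0,-1],
    [0,0,-1],
    [0,0,-1],
  ],
  rotation=[
    [0,0,0],
    [0,0,0],
    [0,0,0],
    [0,0,0],
  ],
  hand=[6,6,6,6],
)

```text
t: 15.68
tool_pos: [0.4847, 0.2086, 0.1928]
tool_rot: [0.356, 0.934, -0.0, -0.0]
force: [0.2, 0.2, -0.0]
grip_width: 0.06
```

Run:
```python
from h import *
s=arm.sense(); im=arm.get_image("wrist")[...,::-1].copy(); c=cam("wrist",s)
a=arm.get_image("side")[...,::-1]
v=view(c,im,(.4855,.209),.05,.012,400); cv2.imwrite("pics/end.png",np.hstack([v,cv2.resize(a[160:360,120:320],(400,400))]))
g=cv2.cvtColor(v,cv2.COLOR_BGR2GRAY).astype(np.float32);q,e=circ(polar_edges(g,(199.5,199.5),132,168,-1));print(cyc(g,(.4855,.209),.05)(q[:2]),q[2]/3.99)
print(s["t"],s["tool_pos"],s["force"])
# change of the bench between side pictures
a0=cv2.imread("pics/side0.png"); d=cv2.absdiff(a,a0).max(2)
for n,(r,cc) in {"tape":((230,262),(170,215)),"turq":((250,305),(175,222)),"vial":((292,335),(162,190))}.items():print(n,d[r[0]:r[1],cc[0]:cc[1]].mean())
```

```text
[0.48549199 0.2091668 ] 38.04046537266026
15.6833 [0.48473104 0.20859442 0.19278321] [ 0.1946755   0.22544474 -0.01071289]
tape 0.9826388888888888
turq 1.1133462282398452
vial 1.430232558139535
```

View pics/end.png

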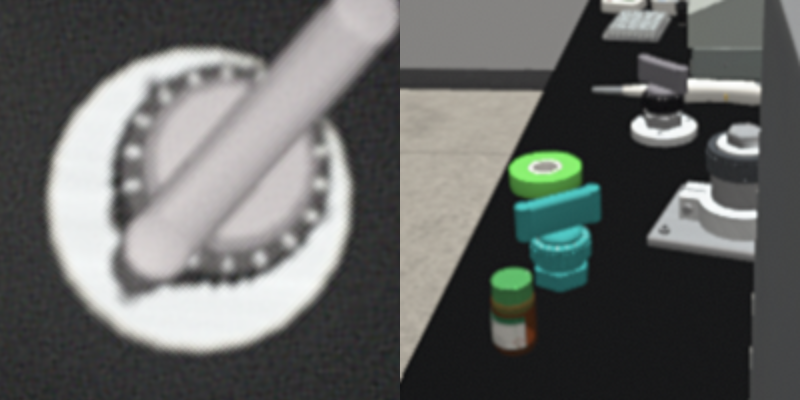

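```bash
python3 -c "
from station import arm
print(arm.hand_in())"
```

```text
the job is handed in; nothing more can be done
None
```

The vessel is closed, the key is back upright on its post, and I handed the job in at about 15.7 s.

- **Seating:** I fitted the grey key down over the screw until its rim met the cover, pressing with about 5–8 N.
- **Tightening:** I turned the key clockwise about 51°. The turning torque ran at about 0.06 N m, rose to 0.2–0.3 N m once the screw was home, then dropped to about 0. I read that drop as the first click and stopped there.
- **Height check:** The key stopped sinking with the cover about 2 mm above the rim, as it should be with the screw home.
- **Return:** The last pictures show the key upright and seated on its foot, with the gripper clear and no force on it. The tape, vial and turquoise look-alike are unchanged in the side view.

**Not settled:**
- The torque readings before the click were uneven (0.30, 0.28, 0.21, 0.18, 0.22 N m). The angle turned after home, about 0.22 rad, fits a single click.
- I did not take another picture of the screw or the beaker at the end. The arm did not go near the beaker.

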